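Close and lock the laundry sink's lint trap

TASK

Close the lint trap beside the laundry sink: by its bar, flip the hinged strainer plate over so that its other face is up and it lies flat over the well, with the post coming up through its hole. Then set the knurled collar over the post, turn it until its hidden keyways drop over the pins, push it fully home onto the plate against the spring and finish while still gripping it and holding it pushed home, so that the clip can be put in. Leave the other things on the ledge where they stand.

Things in the scene. Friction and masses are not known exactly. Their poses are not given: they have to be found in the camera images.
- trap: the lint trap: a fixed sheet-steel housing, 136 mm (its x) by 270 mm (its y), 55 mm high. Origin: on the ledge under the post's axis; z up. Its -y half (y -65 to +62 mm) is the open well with the post; its +y half (y 68 to 205 mm) is the rest on which the open plate lies
- hinge (a point): middle of the plate's hinge line on the trap, 65 mm to +y of the post's axis and 58 mm above the ledge; its axes are the trap's, the hinge line runs along x
- seat (a point): point on the post's axis at the height of the shut plate's upper face (61 mm above the ledge), fixed to the trap, axes as the trap's. The collar's origin comes to this point when it is home
- post_top (a point): centre of the post's top, 34 mm above seat, axes as the trap's. The fixed upright post is 24 mm across, tapering to 18 mm over its last 6 mm. A sprung plunger 12 mm across stands 7 mm out of its top
- pin_level (a point): point on the post's axis, level with the upper sides of its three pins, 22 mm above seat; axes as the trap's. The pins are 120 degrees apart and stick out to 18 mm from the axis, each 6 mm wide and 8 mm tall. Which way they point differs from start to start and is not given
- plate (a joint): angle of the strainer plate about its hinge: 0 = flat over the well (shut), 1.57 = upright, 3.12 = folded right over the other way (open). Stiff hinge (0.25 N m): the plate (0.3 kg, 134 x 124 x 6 mm, a 44 mm square hole for the post) stays where it is left. Shutting it moves the bar up, over towards the trap's -y, and down
- plate_handle (a point): grip point on the axis of the plate's bar, a round steel bar 10 mm across along the trap's x, 112 mm from the hinge line, free all round from the plate's +x edge (trap x 67 mm) to its end (124 mm); the point is at trap x = 100 mm. Plate shut: trap y = -47 mm, 58 mm above the ledge. The bar can turn between the fingers. The point's axes turn with the plate
- collar: the loose knurled aluminium collar: a round cap 54 mm across, 46 mm high, 0.12 to 0.2 kg, standing mouth down on the ledge. Origin: centre of its mouth; z up. Blind bore 27 mm across, 36 mm deep. Three keyways in it, 120 degrees apart, 10 mm wide, run its full depth, to 20 mm from the axis; they cannot be seen from outside, and where they lie round the collar is not given
- collar_top (a point): centre of the collar's top, 46 mm above its origin. On the post but out of line, the collar rests on the pins, 22 mm above home. Turned either way by up to a third of a turn it comes to a place, some 15 degrees wide, where it can go down. The plunger meets it 5 mm above home; push on (about 5 N more) until it stands on the plate. Let go, it springs up
- plunger (a joint): how far the sprung plunger in the post's top is pressed in, m: 0 = free, 0.005 = collar home; 1000 N/m
- spare_lid: smooth round steel lid, 70 mm across, 18 mm high, no knurling; a bystander. Origin: centre of its underside
- canister: stainless canister with screw lid, 92 mm across, 154 mm high, standing; a bystander. Origin: centre of its underside
- jar: glass jar with a steel cap, 72 mm across, 110 mm high; a bystander. Origin: centre of its underside
- basket: open white plastic clothespin basket 120 x 180 x 75 mm; a bystander. Origin: centre of its underside
- scrub_brush: scrub brush 150 x 52 mm, 69 mm high over its bow handle, bristles down; a bystander. Origin: centre of its underside
- scoop: plastic scoop, round cup 72 mm across and 45 mm high, its 90 mm handle along its +x; a bystander. Origin: under the cup's centre
- soap: bar of soap on a 100 x 70 mm dish, 34 mm high in all; a bystander. Origin: centre of its underside
Not all that is in view belongs to the job. There is more than one size of the collar; the job needs the largest.

How it is judged:
On the way, in this order (a step that is already met when the one before it is completed fails the run):
1. the strainer plate is flipped over and lies flat over the well (value of joint plate below 0.06 rad), for 0.2 s.
2. the collar is over the post's top, on or just above the pins (z of collar in the frame of seat between 0.012 and 0.033 m and horizontal distance between collar and seat below 0.005 m and value of joint plate below 0.06 rad), for 0.1 s.
3. the keyways have dropped over the pins (z of collar in the frame of seat below 0.01 m and horizontal distance between collar and seat below 0.005 m), for 0.1 s.
At the end, for the whole second after the job is handed in: The plate lies flat over the well (hinge angle under 0.06 rad), the collar is upright (within 0.08 rad) on the post within 4 mm of its axis and within 2.5 mm of home, presses on the plate (over 0.5 N), the plunger is pressed in by more than 3 mm, and the fingers still grip the collar (over 2 N) (value of joint plate below 0.06 rad and z of collar in the frame of seat below 0.0025 m and horizontal distance between collar and seat below 0.004 m and angle between collar's own z axis and vertical below 0.08 rad and value of joint plunger above 0.003 m and contact force between the fingers and collar above 2 N and contact force between collar and trap above 0.5 N); the arm keeps its last pose, push and grip.
It fails at once if a bystander is moved by more than 40 mm or knocked over (distance of any of spare_lid, canister, jar, basket, scrub_brush, scoop, soap from where it was at the start of the episode above 0.04 m or angle between any of canister, jar's own z axis and vertical above 0.5 rad).
It also fails if it takes over 70 s, if anything falls off the work surface, if the arm or the gripper's body presses on something with over 40 N, if the wrist force passes 120 N, or if a joint passes its speed limit or range.

ROBOT

A 6-joint arm with a two-finger parallel gripper is mounted at the origin on the work surface. World frame = base frame: x ahead of the robot, y to its left, z up, the work surface at z = 0. Lengths are in m, angles in rad, forces in N, time in s.
With the tool pointing down it reaches from about 0.375 to 0.9 m from the base axis. Payload 3.1 kg.
Tool frame: the origin (TCP) lies at the very end of the fingers, on their centre line; the grasp point (between the pads) lies 19 mm behind it; z points along the fingers, y is the line along which they close (so a half turn about z gives the same grasp; the last joint's range is limited). The gripper opens to 87 mm and grips with 3 to 60 N. Pads are 19 mm wide; open, the fingers measure 117 mm over their backs; the gripper's body (75 mm by 190 mm) begins 51 mm behind the grasp point.
Start: joints at [1.052, 0.527, 1.433, -0, 1.181, -0.178], TCP at [0.208, 0.589, 0.223] pointing down, gripper open.
Joint ranges: [-3.08, 3.08], [-0.75, 2.2], [0.22, 2.44], [-1.43, 4.57], [0, 2.65], [-2.85, 2.85]. Speed limits (rad/s): [2.79, 2.79, 3.14, 3.14, 3.14, 3.14].

INTERFACE

Orientations are given as a unit quaternion [x, y, z, w].
In Python, from rig import status, viewer, robot gives the robot as it stands.
- The arm moves only by the tool arm_command, never from a script. Its arguments are lists of equal length, an entry for each row: "delta_rot": the turn, a rotation vector about the tool's x, y, z in degrees, a list of three; "delta_pos": the shift along the tool's x, y, z in m, a list of three; "gripper": the closure, from -1 (fully open) to 1 (shut). In form: {"delta_rot": [[rx, ry, rz], ...], "delta_pos": [[dx, dy, dz], ...], "gripper": [gripper, ...]}. A call has 1 to 12 rows; each row is the pose to reach, as a shift and turn from the pose commanded when the call began, along the tool's axes at that moment; what a row does not reach only later rows make up. A row lasts 1/12 s, in which the tool goes at most 41.7 mm and 7.16 degrees, less where a joint would pass 70% of its speed; a pose out of reach is approached as far as the arm can. A call with a gripper value outside its range is refused whole. The fingers move at their own pace and stop on an object; "grip_force" is the grip in N (left out, the last holds). Time passes only in rows, so rows that repeat a pose let the fingers close. It gives the time, the measured TCP pose, the force, the opening and the grip force at its end, in the units of the state.
- status.get_obs(): the state, without advancing time (a new reading comes with each control period).
- viewer.camera(name): name is "scene" or "top" or "wrist"; returns a dict with "pixels" (420x560x3 uint8, blue, green, red), "fx", "fy", "cx", "cy" (pixels), "pose" (4x4, takes a point from camera to world coordinates); the wrist camera has in their place "mount" (4x4, takes a point from camera to tool coordinates, whose origin is the TCP and whose axes are the flange's). Camera axes: x right, y down, z forward; pixel columns grow to the right and rows downward; lengths in m; the calibration is good to about 2 mm. A picture is of the moment at which its call begins: read the wrist's pose just before it. There is no depth.
- robot.hand_in(): hands the job in; it is judged then, once.
The state is a dict: "time": time; "q": joint angles; "joint_velocities": joint speeds; "joint_torque": joint torques, N m; "position": TCP position; "tool_rot": TCP orientation; "ft_force": force on the tool from outside, world axes, zero at the start; "moment": the same for the moment, N m; "grip_width": finger opening in m; "grip_force": force on a finger pad.
Only numpy, scipy, OpenCV 4.12 (cv2) and the standard library are available. Lean on these libraries where they do the work, as an engineer would, in place of code of your own. Each camera call takes 0.05 s, during which the arm holds its last target. There are 200 camera calls.

## Working session

There is one attempt and no reset: what is moved stays moved. The work goes in short steps, Python scripts to look and compute and a tool call to move; the robot and the scene stay as the last step left them, time stands still between calls to the robot, and variables do not carry over. Pictures are saved under pics/ and viewed, at most 10 in all, crops included, and the job is handed in when it is done.

Besides the shell and the picture viewer there is one more tool, called after ">>>" by a JSON object that holds its "name" and its "arguments", one argument or row to a line. arm_command: Moves the arm, as the interface text tells. Its arguments: {"type":"object","properties":{"delta_rot":{"type":"array","items":{"type":"array","items":{"type":"number"}}},"delta_pos":{"type":"array","items":{"type":"array","items":{"type":"number"}}},"gripper":{"type":"array","items":{"type":"number"}},"grip_force":{"type":"number"}},"required":["delta_rot","delta_pos","gripper"]}

```bash
ls; mkdir -p pics
cat > h.py <<'E'
import numpy as np, cv2
from scipy.spatial.transform import Rotation as R
from rig import status, viewer, robot
def cam(n):
    o=status.get_obs(); c=viewer.camera(n)
    if n=="wrist":
        T=np.eye(4);T[:3,:3]=R.from_quat(o["tool_rot"]).as_matrix();T[:3,3]=o["position"]
        c["pose"]=T@np.array(c["mount"])
    c["pose"]=np.array(c["pose"]); return c
def ray(c,u,v):
    d=c["pose"][:3,:3]@np.array([(u-c["cx"])/c["fx"],(v-c["cy"])/c["fy"],1]); return c["pose"][:3,3],d
def onz(c,u,v,z):
    p,d=ray(c,u,v); return p+d*(z-p[2])/d[2]
def proj(c,P):
    q=np.linalg.inv(c["pose"])@np.append(P,1); return np.array([c["fx"]*q[0]/q[2]+c["cx"],c["fy"]*q[1]/q[2]+c["cy"]])
def tri(rs):
    A=0;b=0
    for p,d in rs:
        d=d/np.linalg.norm(d);M=np.eye(3)-np.outer(d,d);A=A+M;b=b+M@p
    return np.linalg.solve(A,b)
E
python3 - <<'E'
from h import *
import pickle
np.set_printoptions(precision=3,suppress=True)
o=status.get_obs(); print(o)
for n in ["scene","top"]:
    c=cam(n); pickle.dump(c,open(n+".pkl","wb")); print(n,c["fx"],c["pose"][:3,3]); cv2.imwrite(f"pics/{n}0.png",cv2.resize(c["pixels"],(800,600),interpolation=cv2.INTER_CUBIC))
E
```

```text
pics
{'time': 0.0, 'q': array([ 1.052,  0.528,  1.434, -0.   ,  1.181, -0.179]), 'joint_velocities': array([-0.   , -0.001,  0.001, -0.   ,  0.002,  0.001]), 'joint_torque': array([  0.   , -44.004, -17.659,   0.063,   0.058,  -0.   ]), 'position': array([0.208, 0.589, 0.222]), 'tool_rot': array([ 0.169,  0.986, -0.001, -0.   ]), 'ft_force': array([-0.908, -0.105, -0.288]), 'moment': array([-0.03 , -0.033,  0.05 ]), 'grip_force': 0.0, 'grip_width': 0.08704723768332231}
scene 409.97335890138186 [ 1.436 -0.168  0.908]
top 457.11337684530577 [0.413 0.003 1.534]
```

View pics/top0.png

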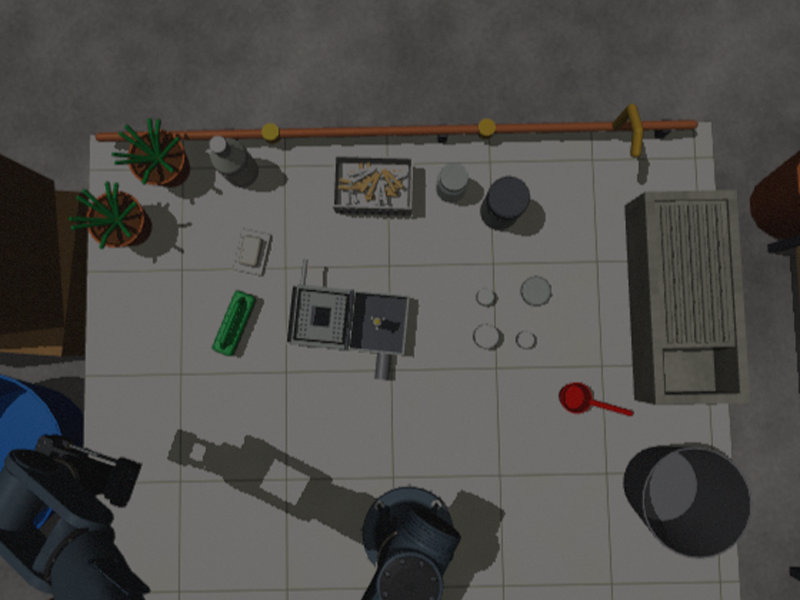

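View pics/scene0.png

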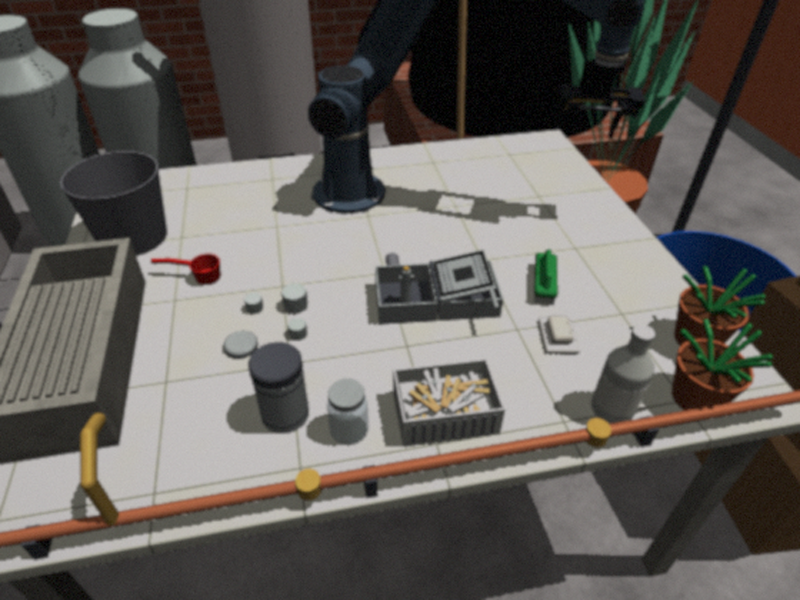

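The top view shows the trap at about (350,320), with the plate open on the left, its bar at (305,265) and the post at (378,322). The largest collar is at (487,337). Smaller ones are at (486,296) and (526,340), the lid at (536,291). Now measuring these.

Run:
```python
from h import *
import pickle
np.set_printoptions(precision=3,suppress=True)
t=pickle.load(open("top.pkl","rb"));s=pickle.load(open("scene.pkl","rb"))
print(t["pose"])
k=.7
for n,u,v,z in [("post",378,322,.1),("barend",305,262,.06),("collar",487,337,.046),("c2",486,296,.04),("lid",536,291,.018),("TL",290,287,.055),("TR",410,295,.055),("BR",407,354,.055),("BL",289,345,.055),("basketBL",335,215,.075),("soapR",264,272,.02),("brush",250,300,.06),("jar",454,178,.11)]:
    print(n,onz(t,u*k,v*k,z))
c=t["pixels"]; crop=c[180:285,180:400]; cv2.imwrite("pics/topcrop.png",cv2.resize(crop,None,fx=3.6,fy=3.6,interpolation=cv2.INTER_CUBIC))
```

```text
[[-0.017 -0.996  0.084  0.413]
 [-1.     0.018  0.005  0.003]
 [-0.006 -0.084 -0.996  1.534]
 [ 0.     0.     0.     1.   ]]
post [0.477 0.057 0.1  ]
barend [0.618 0.223 0.06 ]
collar [ 0.441 -0.188  0.046]
c2 [ 0.535 -0.189  0.04 ]
lid [ 0.546 -0.309  0.018]
TL [0.562 0.258 0.055]
TR [ 0.539 -0.015  0.055]
BR [ 0.406 -0.005  0.055]
BL [0.431 0.261 0.055]
basketBL [0.722 0.152 0.075]
soapR [0.602 0.325 0.02 ]
brush [0.534 0.348 0.06 ]
jar [ 0.793 -0.117  0.11 ]
```

View pics/topcrop.png

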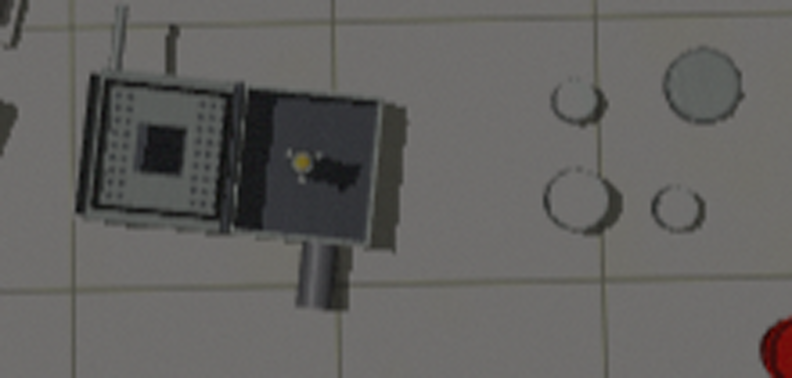

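The crop shows the post at (302,160) with pins at (292,152), (318,153) and (302,178). The bar runs from (117,70) to (123,6), and the trap is turned about -5°. Moving above the bar for a closer wrist view.

```bash
cat >> h.py <<'E'
np.set_printoptions(precision=4,suppress=True)
def go(P,yaw):  # tool pointing down, tool y at angle yaw (deg, world); print the delta
    o=status.get_obs(); A=R.from_quat(o["tool_rot"]); y=np.radians(yaw)
    Y=np.array([np.cos(y),np.sin(y),0]);Z=np.array([0,0,-1.]);T=R.from_matrix(np.c_[np.cross(Y,Z),Y,Z])
    print("pos",A.inv().apply(np.array(P)-o["position"]),"rot",np.degrees((A.inv()*T).as_rotvec()))
E
python3 - <<'E'
from h import *
go([.56,.2,.28],85.2); c=viewer.camera("wrist"); print(c["mount"],c["fx"])
E
```

```text
pos [-0.4614 -0.2492 -0.058 ] rot [ -0.1049  -0.0331 -14.6696]
[[ 0.0001 -0.9596 -0.2814  0.0775]
 [ 1.     -0.0001  0.0005  0.0001]
 [-0.0005 -0.2814  0.9596 -0.162 ]
 [ 0.      0.      0.      1.    ]] 363.47229788308834
```

>>> {"name": "arm_command", "arguments": {
  "delta_rot": [
    [0, 0, -14.7],
    [0, 0, -14.7],
    [0, 0, -14.7],
    [0, 0, -14.7],
    [0, 0, -14.7],
    [0, 0, -14.7],
    [0, 0, -14.7],
    [0, 0, -14.7],
    [0, 0, -14.7],
    [0, 0, -14.7],
    [0, 0, -14.7],
    [0, 0, -14.7]
  ],
  "delta_pos": [
    [-0.461, -0.249, -0.058],
    [-0.461, -0.249, -0.058],
    [-0.461, -0.249, -0.058],
    [-0.461, -0.249, -0.058],
    [-0.461, -0.249, -0.058],
    [-0.461, -0.249, -0.058],
    [-0.461, -0.249, -0.058],
    [-0.461, -0.249, -0.058],
    [-0.461, -0.249, -0.058],
    [-0.461, -0.249, -0.058],
    [-0.461, -0.249, -0.058],
    [-0.461, -0.249, -0.058]
  ],
  "gripper": [-1, -1, -1, -1, -1, -1, -1, -1, -1, -1, -1, -1]
}}

```text
time: 1.15
position: [0.5401, 0.2219, 0.2772]
tool_rot: [0.042, 0.999, 0.0, -0.0]
ft_force: [-0.1, 0.2, -0.2]
grip_width: 0.0871
grip_force: 0.0
```

Run:
```python
from h import *
import pickle
o=status.get_obs(); print(o["time"],o["position"]); go([.56,.2,.28],85.2)
c=cam("wrist");pickle.dump(c,open("w1.pkl","wb")); cv2.imwrite("pics/w1.png",cv2.resize(c["pixels"],(800,600),interpolation=cv2.INTER_CUBIC))
```

```text
1.15 [0.5401 0.2219 0.2772]
pos [-0.0217 -0.0201 -0.0028] rot [-0.0009 -0.0344  0.0203]
```

View pics/w1.png

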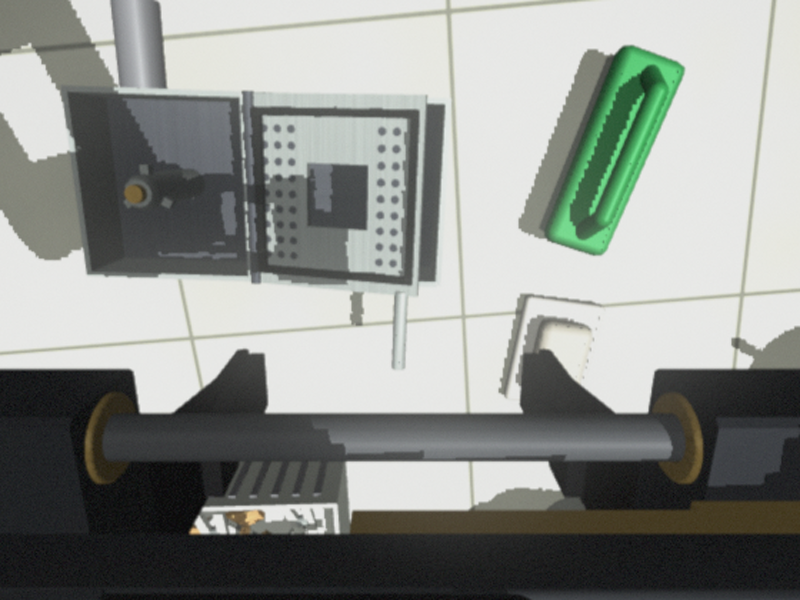

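The wrist view shows the bar from (402,293) to its end at (398,369), the plunger top at (134,194), and the housing corners at (65,88), (90,274), (427,95) and (417,294).

Run:
```python
from h import *
import pickle
print(status.get_obs()["position"])
c=cam("wrist");c0=pickle.load(open("w1.pkl","rb"))
print(np.abs(c["pixels"].astype(int)-c0["pixels"]).mean())
c=c0
k=.7
f=lambda u,v,z:onz(c,u*k,v*k,z)
b0=f(402,293,.06);b1=f(398,369,.06);print("bar",b0,b1,b1-b0,np.linalg.norm(b1-b0))
print("plunger",f(134,194,.102)); q=[f(65,88,.055),f(90,274,.055),f(427,95,.055),f(417,294,.055)];print(np.array(q))
t=pickle.load(open("top.pkl","rb"))
# plunger by colour in both views
for d in (t,c):
    h=cv2.cvtColor(d["pixels"],cv2.COLOR_BGR2HSV); m=cv2.inRange(h,(12,110,60),(32,255,255))
    n,l,s,ce=cv2.connectedComponentsWithStats(m)
    for i in range(1,n):
        if s[i,4]>3: print(s[i],ce[i])
```

```text
[0.5474 0.2158 0.2783]
14.324128401360545
bar [0.5722 0.2262 0.06  ] [0.6346 0.2181 0.06  ] [ 0.0623 -0.0081  0.    ] 0.06284522973050034
plunger [0.4801 0.0607 0.102 ]
[[ 0.4075  0.006   0.055 ]
 [ 0.5389 -0.0094  0.055 ]
 [ 0.4328  0.2547  0.055 ]
 [ 0.5754  0.2377  0.055 ]]
[439  73  11  37 257] [444.6381  90.7354]
[334  83  13  12 123] [340.2683  88.6179]
[181  86  15  12 121] [188.4628  91.9174]
[79 93  7  4 10] [81.9 94.6]
[87 92  8  7 14] [90.9286 94.9286]
[144  93   3   2   4] [144.75  93.75]
[ 95 104   5   4   8] [ 97.    105.625]
[125 113   2   5   7] [125.7143 115.1429]
[252 115   2   3   4] [252.25 116.  ]
[257 114   2   2   4] [257.5 114.5]
[267 119  15  19 107] [273.6636 128.4393]
[115 120   5   6  13] [117.     122.8462]
[237 121  29  19 157] [255.0127 129.3248]
[238 125   6   3  11] [240.2727 126.3636]
[ 72 141   3   3   5] [ 73.4 141.6]
[ 66 148   7   4  11] [ 68.2727 149.9091]
[ 66 159   7   5  12] [ 68.5    161.0833]
[ 86 164   3   5  10] [ 86.9 165.9]
[262 224   4   3   8] [263.75 224.75]
[  0 242  44   7 213] [ 25.2488 244.9484]
[ 88 130  12  12 109] [ 93.5596 135.3578]
[ 59 276  19  62 344] [ 64.814  309.1308]
[463 286  29  53 566] [481.9823 319.2032]
[ 380  351  180   22 2987] [483.536  363.2775]
[246 368   6   5  14] [248.     369.7143]
[259 368   2   3   4] [259.75 368.75]
[376 369   4   4   7] [377.1429 370.5714]
[251 370   7   3  11] [253.7273 370.9091]
```

>>> {"name": "arm_command", "arguments": {
  "delta_rot": [
    [0, 0, 0],
    [0, 0, 0],
    [0, 0, 0],
    [0, 0, 0],
    [0, 0, 0]
  ],
  "delta_pos": [
    [0, 0, 0],
    [0, 0, 0],
    [0, 0, 0],
    [0, 0, 0],
    [0, 0, 0]
  ],
  "gripper": [-1, -1, -1, -1, -1]
}}

```text
time: 1.67
position: [0.5383, 0.2248, 0.2771]
tool_rot: [0.041, 0.999, -0.0, -0.0]
ft_force: [0.7, -0.1, 0.2]
grip_width: 0.0868
grip_force: 0.0
```

Run:
```python
from h import *
import pickle
o=status.get_obs();print(o["position"],np.abs(o["joint_velocities"]).max())
c=cam("wrist");pickle.dump(c,open("w2.pkl","wb"))
cv2.imwrite("pics/w2.png",cv2.resize(c["pixels"][40:300,20:340],(800,650),interpolation=cv2.INTER_CUBIC)[:600])
```

```text
[0.5383 0.2248 0.2771] 0.004998193931651604
```

View pics/w2.png

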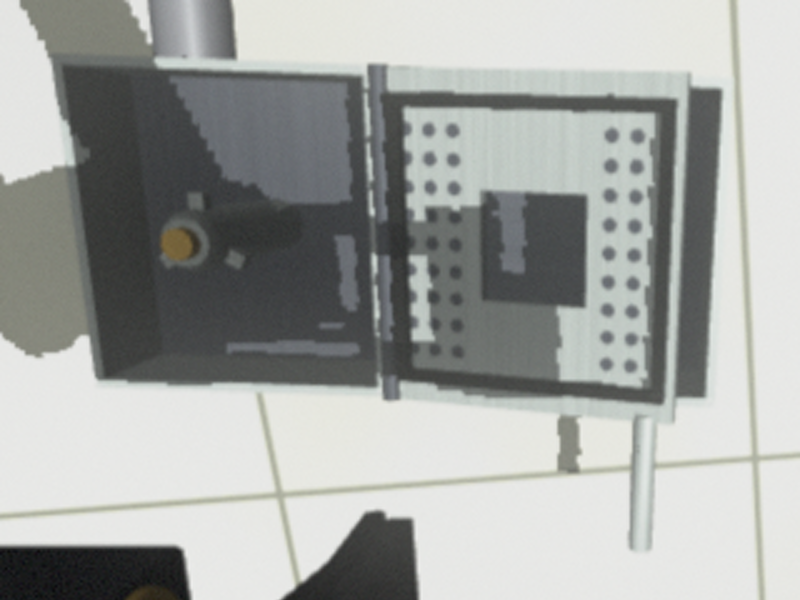

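The settled crop shows the plunger top at (178,244), the bar from (645,418) to (640,550), and the hinge tube from (377,65) to (391,398).

Run:
```python
from h import *
import pickle
c=pickle.load(open("w2.pkl","rb"));t=pickle.load(open("top.pkl","rb"));s=pickle.load(open("scene.pkl","rb"))
f=lambda u,v,z:onz(c,20+u/2.5-.3,40+v/2.5-.3,z)
pl=f(178,244,.102);b0=f(645,418,.062);b1=f(640,550,.062);h0=f(377,65,.062);h1=f(391,398,.062)
tp=onz(t,263.8,224.8,.102)
print("pl",pl,"top",tp);print("bar",b0,b1,np.linalg.norm(b1-b0));print("hinge",h0,h1,(h0+h1)/2,np.linalg.norm(h1-h0))
y=lambda v:np.degrees(np.arctan2(v[1],v[0]))
print("yaw",y(h1-h0),y(b1-b0),y(((h0+h1)/2-pl)[:2])-90, np.linalg.norm(((h0+h1)/2-pl)[:2]))
q=[f(62,58,.055),f(97,381,.055)];print("edge",q,y(q[1]-q[0]),np.linalg.norm(q[1]-q[0]))
# collar from top: threshold compared with tile? fit circle on top crop px (581,200) etc
print("collar",onz(t,180+579/3.6,180+199/3.6,.046))
for th in (-4.8,-6):
  Rz=R.from_euler('z',th,degrees=True); post=np.append(pl[:2],0)
  for P in ([.1,.177,.062],[.067,.177,.062],[.124,.177,.062],[0,.065,.062],[.068,-.065,.055]): print(th,P,post+Rz.apply(P))
```

```text
pl [0.4798 0.0607 0.102 ] top [0.4788 0.0596 0.102 ]
bar [0.5715 0.2251 0.062 ] [0.6333 0.218  0.062 ] 0.06216525415612878
hinge [0.4207 0.1327 0.062 ] [0.5537 0.1171 0.062 ] [0.4872 0.1249 0.062 ] 0.1339566945616561
yaw -6.706126583794268 -6.615950036450506 -6.590514957182791 0.0646497919792937
edge [array([0.4073, 0.0074, 0.055 ]), array([ 0.5375, -0.0114,  0.055 ])] -8.207839068822922 0.13152082301207582
collar [ 0.4429 -0.1878  0.046 ]
-4.8 [0.1, 0.177, 0.062] [0.5943 0.2287 0.062 ]
-4.8 [0.067, 0.177, 0.062] [0.5614 0.2314 0.062 ]
-4.8 [0.124, 0.177, 0.062] [0.6182 0.2267 0.062 ]
-4.8 [0, 0.065, 0.062] [0.4852 0.1254 0.062 ]
-4.8 [0.068, -0.065, 0.055] [ 0.5421 -0.0098  0.055 ]
-6 [0.1, 0.177, 0.062] [0.5978 0.2262 0.062 ]
-6 [0.067, 0.177, 0.062] [0.5649 0.2297 0.062 ]
-6 [0.124, 0.177, 0.062] [0.6216 0.2237 0.062 ]
-6 [0, 0.065, 0.062] [0.4866 0.1253 0.062 ]
-6 [0.068, -0.065, 0.055] [ 0.5406 -0.0111  0.055 ]
```

Run:
```python
from h import *
go([.598,.223,.11],83.4);go([.598,.223,.041],83.4)
```

```text
pos [-0.0595  0.0032  0.1671] rot [-0.0027 -0.0172  1.9412]
pos [-0.0596  0.0032  0.2361] rot [-0.0027 -0.0172  1.9412]
```

>>> {"name": "arm_command", "arguments": {
  "delta_rot": [
    [0, 0, 1.9],
    [0, 0, 1.9],
    [0, 0, 1.9],
    [0, 0, 1.9],
    [0, 0, 1.9],
    [0, 0, 1.9],
    [0, 0, 1.9],
    [0, 0, 1.9],
    [0, 0, 1.9],
    [0, 0, 1.9]
  ],
  "delta_pos": [
    [-0.02, 0.001, 0.02],
    [-0.04, 0.002, 0.06],
    [-0.06, 0.003, 0.1],
    [-0.06, 0.003, 0.14],
    [-0.06, 0.003, 0.17],
    [-0.06, 0.003, 0.2],
    [-0.06, 0.003, 0.22],
    [-0.06, 0.003, 0.236],
    [-0.06, 0.003, 0.236],
    [-0.06, 0.003, 0.236]
  ],
  "gripper": [-1, -1, -1, -1, -1, -1, -1, -1, -1, -1]
}}

```text
time: 2.55
position: [0.5985, 0.2221, 0.0404]
tool_rot: [0.058, 0.998, -0.0, -0.001]
ft_force: [0.2, 0.6, 0.5]
grip_width: 0.0872
grip_force: 0.0
```

>>> {"name": "arm_command", "arguments": {
  "delta_rot": [
    [0, 0, 0],
    [0, 0, 0],
    [0, 0, 0],
    [0, 0, 0],
    [0, 0, 0],
    [0, 0, 0],
    [0, 0, 0],
    [0, 0, 0]
  ],
  "delta_pos": [
    [0, 0, 0],
    [0, 0, 0],
    [0, 0, 0],
    [0, 0, 0],
    [0, 0, 0],
    [0, 0, 0],
    [0, 0, 0],
    [0, 0, 0]
  ],
  "gripper": [1, 1, 1, 1, 1, 1, 1, 1],
  "grip_force": 25
}}

```text
time: 3.22
position: [0.5993, 0.2216, 0.0413]
tool_rot: [0.058, 0.998, 0.0, 0.0]
ft_force: [-0.4, -0.1, -0.3]
grip_width: 0.0415
grip_force: 0.0
```

>>> {"name": "arm_command", "arguments": {
  "delta_rot": [
    [0, 0, 0],
    [0, 0, 0],
    [0, 0, 0],
    [0, 0, 0],
    [0, 0, 0],
    [0, 0, 0],
    [0, 0, 0]
  ],
  "delta_pos": [
    [0, 0, 0],
    [0, 0, 0],
    [0, 0, 0],
    [0, 0, 0],
    [0, 0, 0],
    [0, 0, 0],
    [0, 0, 0]
  ],
  "gripper": [1, 1, 1, 1, 1, 1, 1]
}}

```text
time: 3.8
position: [0.5992, 0.221, 0.041]
tool_rot: [0.058, 0.998, -0.001, -0.0]
ft_force: [-0.0, -3.6, -1.1]
grip_width: 0.0087
grip_force: 25.0
```

Run:
```python
from h import *
o=status.get_obs();p=o["position"];print(p,o["grip_force"],o["grip_width"],o["ft_force"])
# arc in trap coords about the hinge; tool -> x=-trap x, y=trap y, z=down
r=.112;a0=np.pi-.021
for d in np.linspace(0,180,13):
    a=max(a0-np.radians(d),0); print(round(d),(r*np.cos(a)-r*np.cos(a0)).round(4),(-(r*np.sin(a)-r*np.sin(a0))).round(4))
```

```text
[0.5992 0.221  0.041 ] 25.001277923583984 0.008743772585588033 [-0.0289 -3.5949 -1.0944]
0 0.0 -0.0
15 0.0044 -0.0289
30 0.0162 -0.0557
45 0.0345 -0.0785
60 0.058 -0.0958
75 0.0853 -0.1064
90 0.1143 -0.1096
105 0.1432 -0.1052
120 0.17 -0.0934
135 0.1928 -0.0752
150 0.2101 -0.0516
165 0.2207 -0.0244
180 0.224 0.0024
```

>>> {"name": "arm_command", "arguments": {
  "delta_rot": [
    [0, 0, 0],
    [0, 0, 0],
    [0, 0, 0],
    [0, 0, 0],
    [0, 0, 0],
    [0, 0, 0],
    [0, 0, 0],
    [0, 0, 0],
    [0, 0, 0],
    [0, 0, 0],
    [0, 0, 0],
    [0, 0, 0]
  ],
  "delta_pos": [
    [0, -0.001, -0.0145],
    [0, -0.004, -0.029],
    [0, -0.009, -0.043],
    [0, -0.016, -0.056],
    [0, -0.025, -0.068],
    [0, -0.0345, -0.0785],
    [0, -0.046, -0.088],
    [0, -0.058, -0.096],
    [0, -0.071, -0.102],
    [0, -0.085, -0.1065],
    [0, -0.1, -0.109],
    [0, -0.114, -0.1095]
  ],
  "gripper": [1, 1, 1, 1, 1, 1, 1, 1, 1, 1, 1, 1]
}}

```text
time: 4.8
position: [0.5809, 0.1081, 0.1426]
tool_rot: [0.059, 0.998, 0.001, -0.007]
ft_force: [6.2, 4.5, -38.6]
grip_width: 0.0077
grip_force: 27.2
```

Run:
```python
from h import *
o=status.get_obs();print(o["position"],o["ft_force"],o["moment"],o["joint_velocities"])
a=cam("scene")["pixels"][150:260,240:380];b=cam("wrist")["pixels"]
cv2.imwrite("pics/m1.png",np.hstack([cv2.resize(a,(400,315)),cv2.resize(b,(400,315))]))
o=status.get_obs();print(o["position"],o["ft_force"])
```

```text
[0.5809 0.1081 0.1426] [  6.2383   4.4769 -38.5647] [ 0.5723 -0.986  -0.0546] [-0.2698 -0.0592  0.1251  0.0354 -0.0744 -0.2805]
[0.5807 0.1067 0.1426] [  4.494   -0.9793 -34.6003]
```

View pics/m1.png

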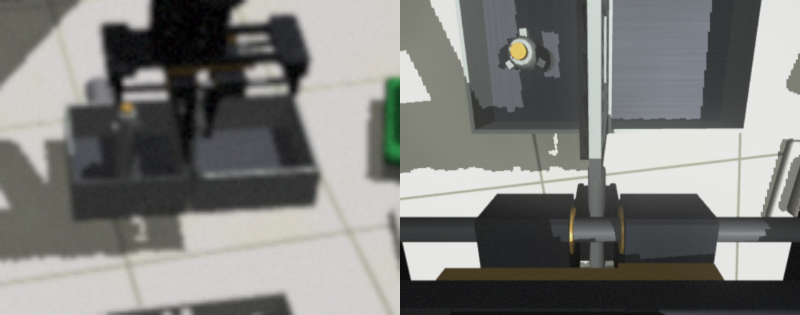

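The plate is upright with the bar between the fingers, but the tool is pulled down by about 35 N. I'll ease the height and check.

>>> {"name": "arm_command", "arguments": {
  "delta_rot": [
    [0, 0, 0],
    [0, 0, 0],
    [0, 0, 0]
  ],
  "delta_pos": [
    [0, 0, 0.003],
    [0, 0, 0.006],
    [0, 0, 0.006]
  ],
  "gripper": [1, 1, 1]
}}

```text
time: 5.15
position: [0.5812, 0.1084, 0.1424]
tool_rot: [0.058, 0.998, -0.001, -0.006]
ft_force: [-4.2, -2.7, -11.6]
grip_width: 0.0078
grip_force: 25.5
```

>>> {"name": "arm_command", "arguments": {
  "delta_rot": [
    [0, 0, 0],
    [0, 0, 0],
    [0, 0, 0],
    [0, 0, 0],
    [0, 0, 0],
    [0, 0, 0],
    [0, 0, 0],
    [0, 0, 0],
    [0, 0, 0],
    [0, 0, 0]
  ],
  "delta_pos": [
    [0, -0.013, 0.0015],
    [0, -0.028, 0.005],
    [0, -0.042, 0.011],
    [0, -0.055, 0.0185],
    [0, -0.067, 0.028],
    [0, -0.077, 0.0385],
    [0, -0.086, 0.051],
    [0, -0.093, 0.064],
    [0, -0.099, 0.078],
    [0, -0.103, 0.09]
  ],
  "gripper": [1, 1, 1, 1, 1, 1, 1, 1, 1, 1]
}}

```text
time: 5.98
position: [0.5703, 0.0052, 0.0551]
tool_rot: [0.058, 0.998, -0.001, -0.004]
ft_force: [-9.1, -4.8, 3.6]
grip_width: 0.0076
grip_force: 25.1
```

>>> {"name": "arm_command", "arguments": {
  "delta_rot": [
    [0, 0, 0],
    [0, 0, 0],
    [0, 0, 0],
    [0, 0, 0],
    [0, 0, 0]
  ],
  "delta_pos": [
    [0, -0.001, 0.006],
    [0, -0.002, 0.011],
    [0, -0.002, 0.015],
    [0, -0.002, 0.018],
    [0, -0.002, 0.018]
  ],
  "gripper": [1, 1, 1, 1, 1]
}}

```text
time: 6.4
position: [0.57, 0.0021, 0.0367]
tool_rot: [0.057, 0.998, -0.002, -0.004]
ft_force: [-8.6, -11.9, -2.4]
grip_width: 0.0076
grip_force: 24.7
```

>>> {"name": "arm_command", "arguments": {
  "delta_rot": [
    [0, 0, 0],
    [0, 0, 0],
    [0, 0, 0],
    [0, 0, 0]
  ],
  "delta_pos": [
    [0, -0.002, 0.003],
    [0, -0.002, 0.006],
    [0, -0.002, 0.008],
    [0, -0.002, 0.008]
  ],
  "gripper": [1, 1, 1, 1]
}}

```text
time: 6.73
position: [0.57, 0.0016, 0.0288]
tool_rot: [0.057, 0.998, -0.001, -0.004]
ft_force: [-8.1, -6.5, -0.9]
grip_width: 0.0077
grip_force: 24.7
```

>>> {"name": "arm_command", "arguments": {
  "delta_rot": [
    [0, 0, 0],
    [0, 0, 0],
    [0, 0, 0],
    [0, 0, 0]
  ],
  "delta_pos": [
    [0, 0, 0.002],
    [0, 0, 0.004],
    [0, 0, 0.005],
    [0, 0, 0.005]
  ],
  "gripper": [1, 1, 1, 1]
}}

```text
time: 7.07
position: [0.5702, 0.0016, 0.0267]
tool_rot: [0.057, 0.998, -0.001, -0.003]
ft_force: [-12.3, -6.5, 18.3]
grip_width: 0.0077
grip_force: 25.9
```

Run:
```python
from h import *
o=status.get_obs();print(o["position"],o["ft_force"],o["moment"])
b=cam("wrist")["pixels"]
cv2.imwrite("pics/m2.png",cv2.resize(b,(800,600)))
```

```text
[0.5702 0.0016 0.0267] [-12.344   -6.5046  18.3313] [-0.845   1.8836 -0.0056]
```

View pics/m2.png

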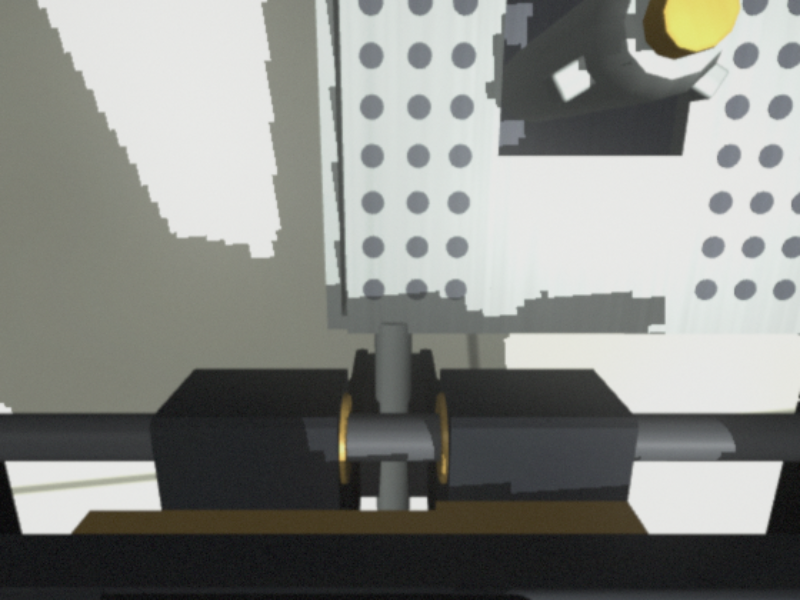

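The plate is shut flat, with the post through the hole at (690,30), and the fingers press it with 18 N. Releasing and rising.

>>> {"name": "arm_command", "arguments": {
  "delta_rot": [
    [0, 0, 0],
    [0, 0, 0],
    [0, 0, 0],
    [0, 0, 0],
    [0, 0, 0],
    [0, 0, 0],
    [0, 0, 0],
    [0, 0, 0],
    [0, 0, 0],
    [0, 0, 0],
    [0, 0, 0],
    [0, 0, 0]
  ],
  "delta_pos": [
    [0, 0, -0.002],
    [0, 0, -0.002],
    [0, 0, -0.002],
    [0, 0, -0.002],
    [0, 0, -0.002],
    [0, 0, -0.002],
    [0, 0, -0.003],
    [0, 0, -0.03],
    [0, 0, -0.07],
    [0, 0, -0.11],
    [0, 0, -0.15],
    [0, 0, -0.19]
  ],
  "gripper": [-1, -1, -1, -1, -1, -1, -1, -1, -1, -1, -1, -1]
}}

```text
time: 8.12
position: [0.5732, 0.0023, 0.2152]
tool_rot: [0.058, 0.998, 0.0, -0.0]
ft_force: [0.2, -0.3, -0.1]
grip_width: 0.0796
grip_force: 0.0
```

Run:
```python
from h import *
o=status.get_obs();print(o["q"],o["grip_width"]);go([.40,-.188,.24],90);go([.36,-.188,.24],45)
```

```text
[-0.1909  0.4667  1.5724  0.0002  1.1033 -1.6454] 0.07955241827822591
pos [ 0.1499 -0.2092 -0.0247] rot [ 0.0137 -0.0441 -6.667 ]
pos [ 0.1897 -0.2138 -0.0246] rot [-0.0042 -0.0468 38.333 ]
```

Run:
```python
from h import *
go([.478,-.223,.24],45)
```

```text
pos [ 0.0684 -0.2349 -0.0247] rot [-0.0042 -0.0468 38.333 ]
```

>>> {"name": "arm_command", "arguments": {
  "delta_rot": [
    [0, 0, 38.3],
    [0, 0, 38.3],
    [0, 0, 38.3],
    [0, 0, 38.3],
    [0, 0, 38.3],
    [0, 0, 38.3],
    [0, 0, 38.3],
    [0, 0, 38.3],
    [0, 0, 38.3],
    [0, 0, 38.3],
    [0, 0, 38.3],
    [0, 0, 38.3]
  ],
  "delta_pos": [
    [0.068, -0.235, -0.025],
    [0.068, -0.235, -0.025],
    [0.068, -0.235, -0.025],
    [0.068, -0.235, -0.025],
    [0.068, -0.235, -0.025],
    [0.068, -0.235, -0.025],
    [0.068, -0.235, -0.025],
    [0.068, -0.235, -0.025],
    [0.068, -0.235, -0.025],
    [0.068, -0.235, -0.025],
    [0.068, -0.235, -0.025],
    [0.068, -0.235, -0.025]
  ],
  "gripper": [-1, -1, -1, -1, -1, -1, -1, -1, -1, -1, -1, -1]
}}

```text
time: 9.12
position: [0.4792, -0.2219, 0.2384]
tool_rot: [0.381, 0.924, 0.0, -0.0]
ft_force: [-0.2, -0.0, -0.1]
grip_width: 0.0871
grip_force: 0.0
```

Run:
```python
from h import *
import pickle
o=status.get_obs();print(o["position"],np.abs(o["joint_velocities"]).max())
c=cam("wrist");pickle.dump(c,open("w3.pkl","wb"))
cv2.imwrite("pics/w3.png",cv2.resize(c["pixels"],(800,600)))
print(proj(c,np.array([.443,-.188,.046]))/.7)
```

```text
[ 0.4792 -0.2219  0.2384] 0.004657221159013955
[390.7418 186.9688]
```

View pics/w3.png

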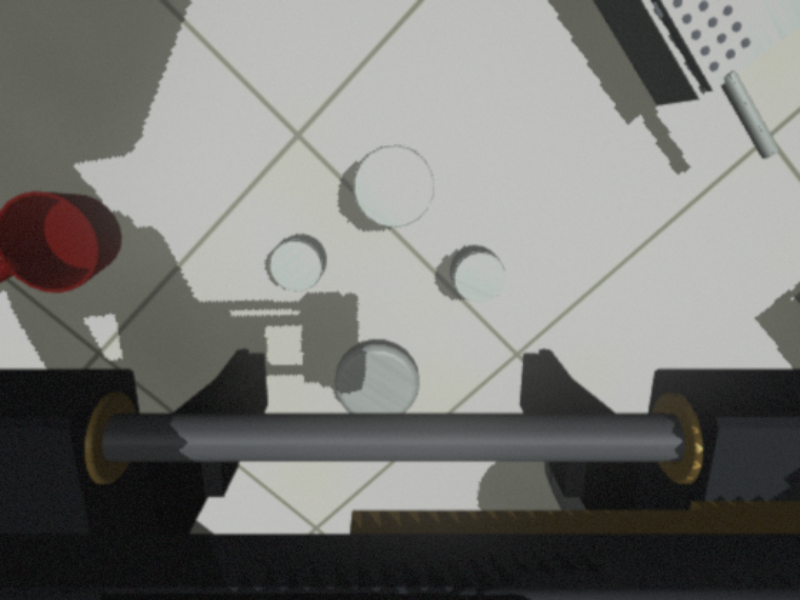

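The largest collar's top is at (395,185) with a radius of 39 px, which matches 54 mm. The neighbours at (297,265) and (480,275) are clear of the finger line.

Run:
```python
from h import *
import pickle
c=pickle.load(open("w3.pkl","rb")); p=onz(c,395*.7,185.5*.7,.046); print(p); go([p[0],p[1],.012],45)
# pin directions from w2 (pin tops at z=.083)
w=pickle.load(open("w2.pkl","rb"));f=lambda u,v,z:onz(w,20+u/2.5-.3,40+v/2.5-.3,z)
for u,v in [(196,200),(235,260),(168,260)]:
    d=f(u,v,.083)-[.4795,.0603,.083]; print(d,np.degrees(np.arctan2(d[1],d[0])))
```

```text
[ 0.4443 -0.1853  0.046 ]
pos [0.0506 0.0015 0.2265] rot [ 0.0009 -0.0266  0.1565]
[-0.0144  0.0013  0.    ] 174.95722185481083
[0.0092 0.0114 0.    ] 51.231173275177554
[ 0.0071 -0.0145  0.    ] -63.98416663951107
```

>>> {"name": "arm_command", "arguments": {
  "delta_rot": [
    [0, 0, 0],
    [0, 0, 0],
    [0, 0, 0],
    [0, 0, 0],
    [0, 0, 0],
    [0, 0, 0],
    [0, 0, 0],
    [0, 0, 0],
    [0, 0, 0],
    [0, 0, 0]
  ],
  "delta_pos": [
    [0.03, 0.001, 0.02],
    [0.051, 0.0015, 0.05],
    [0.051, 0.0015, 0.09],
    [0.051, 0.0015, 0.13],
    [0.051, 0.0015, 0.16],
    [0.051, 0.0015, 0.19],
    [0.051, 0.0015, 0.21],
    [0.051, 0.0015, 0.226],
    [0.051, 0.0015, 0.226],
    [0.051, 0.0015, 0.226]
  ],
  "gripper": [-1, -1, -1, -1, -1, -1, -1, -1, -1, -1]
}}

```text
time: 10.0
position: [0.4437, -0.1856, 0.0121]
tool_rot: [0.382, 0.924, 0.0, -0.001]
ft_force: [0.3, -0.6, 0.6]
grip_width: 0.0866
grip_force: 0.0
```

>>> {"name": "arm_command", "arguments": {
  "delta_rot": [
    [0, 0, 0],
    [0, 0, 0],
    [0, 0, 0],
    [0, 0, 0],
    [0, 0, 0],
    [0, 0, 0],
    [0, 0, 0],
    [0, 0, 0],
    [0, 0, 0],
    [0, 0, 0]
  ],
  "delta_pos": [
    [0, 0, 0],
    [0, 0, 0],
    [0, 0, 0],
    [0, 0, 0],
    [0, 0, 0],
    [0, 0, 0],
    [0, 0, 0],
    [0, 0, 0],
    [0, 0, 0],
    [0, 0, 0]
  ],
  "gripper": [1, 1, 1, 1, 1, 1, 1, 1, 1, 1],
  "grip_force": 40
}}

```text
time: 10.83
position: [0.444, -0.1864, 0.0131]
tool_rot: [0.382, 0.924, -0.0, 0.0]
ft_force: [-0.0, 0.3, 5.7]
grip_width: 0.0525
grip_force: 39.7
```

Run:
```python
from h import *
o=status.get_obs();print(o["position"],o["ft_force"],o["grip_width"],o["grip_force"]); 
go([.4798,.0601,.15],45); go([.4798,.0601,.112],45)
```

```text
[ 0.444  -0.1864  0.0131] [-0.0215  0.3237  5.7291] 0.05252874958673879 39.744726051430916
pos [ 0.1487  0.1998 -0.137 ] rot [0.0021 0.0411 0.0411]
pos [ 0.1488  0.1998 -0.099 ] rot [0.0021 0.0411 0.0411]
```

>>> {"name": "arm_command", "arguments": {
  "delta_rot": [
    [0, 0, 0],
    [0, 0, 0],
    [0, 0, 0],
    [0, 0, 0],
    [0, 0, 0],
    [0, 0, 0],
    [0, 0, 0],
    [0, 0, 0],
    [0, 0, 0],
    [0, 0, 0],
    [0, 0, 0],
    [0, 0, 0]
  ],
  "delta_pos": [
    [0, 0, -0.03],
    [0, 0, -0.07],
    [0, 0, -0.1],
    [0.01, 0.015, -0.13],
    [0.03, 0.04, -0.147],
    [0.055, 0.07, -0.147],
    [0.075, 0.1, -0.147],
    [0.095, 0.13, -0.147],
    [0.12, 0.16, -0.147],
    [0.14, 0.185, -0.147],
    [0.149, 0.2, -0.147],
    [0.149, 0.2, -0.147]
  ],
  "gripper": [1, 1, 1, 1, 1, 1, 1, 1, 1, 1, 1, 1]
}}

```text
time: 11.83
position: [0.4793, 0.0639, 0.1592]
tool_rot: [0.38, 0.925, 0.0, -0.001]
ft_force: [0.3, -0.9, -1.6]
grip_width: 0.0525
grip_force: 39.8
```

>>> {"name": "arm_command", "arguments": {
  "delta_rot": [
    [0, 0, 0],
    [0, 0, 0],
    [0, 0, 0]
  ],
  "delta_pos": [
    [0, 0, 0],
    [0, 0, 0],
    [0, 0, 0]
  ],
  "gripper": [1, 1, 1]
}}

```text
time: 12.08
position: [0.4794, 0.0595, 0.1594]
tool_rot: [0.383, 0.924, -0.0, -0.0]
ft_force: [-0.4, 0.2, -1.9]
grip_width: 0.0526
grip_force: 39.8
```

Run:
```python
from h import *
o=status.get_obs();print(o["position"],o["ft_force"],o["q"],o["grip_width"],o["grip_force"]); 
go([.4797,.0602,.105],45)
c=cam("wrist"); cv2.imwrite("pics/w4.png",cv2.resize(c["pixels"],(800,600)))
for P in [(.4797,.0602,.061),(.4797,.0602,.102)]: print(proj(c,np.array(P))/.7)
```

```text
[0.4794 0.0595 0.1594] [-0.3951  0.2146 -1.928 ] [-0.1081  0.4362  1.8466 -0.0005  0.8597 -0.8924] 0.052632411755949626 39.79746364224411
pos [0.0002 0.0008 0.0544] rot [-0.0478 -0.0282 -0.0472]
[394.4518 297.3709]
[394.6525 323.4071]
```

View pics/w4.png

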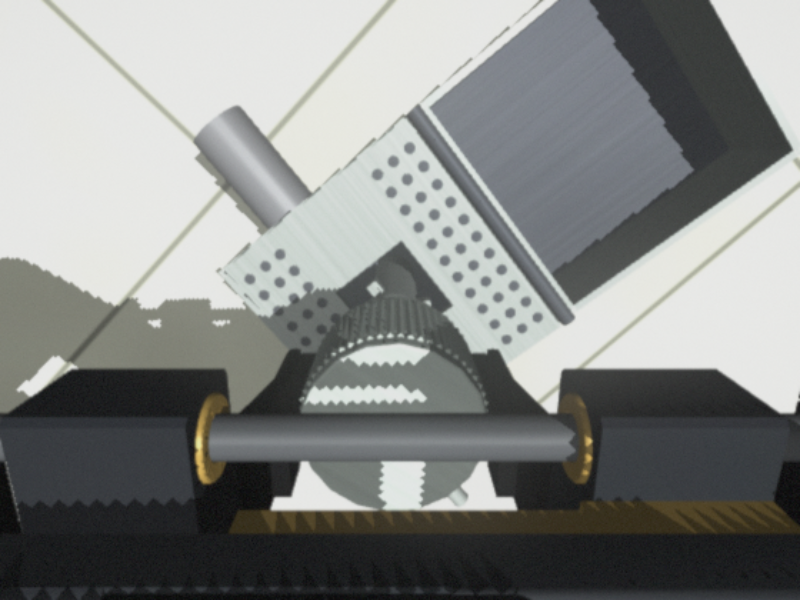

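The collar is held above the post, which lines up with it at column 395. Descending.

>>> {"name": "arm_command", "arguments": {
  "delta_rot": [
    [0, 0, 0],
    [0, 0, 0],
    [0, 0, 0],
    [0, 0, 0],
    [0, 0, 0],
    [0, 0, 0]
  ],
  "delta_pos": [
    [0, 0.0005, 0.015],
    [0, 0.0005, 0.03],
    [0, 0.0005, 0.042],
    [0, 0.0005, 0.05],
    [0, 0.0005, 0.056],
    [0, 0.0005, 0.056]
  ],
  "gripper": [1, 1, 1, 1, 1, 1]
}}

```text
time: 12.63
position: [0.4795, 0.0603, 0.1027]
tool_rot: [0.383, 0.924, -0.0, -0.001]
ft_force: [0.4, -1.0, -2.2]
grip_width: 0.0522
grip_force: 39.8
```

>>> {"name": "arm_command", "arguments": {
  "delta_rot": [
    [0, 0, 0],
    [0, 0, 0],
    [0, 0, 0],
    [0, 0, 0],
    [0, 0, 0],
    [0, 0, 0]
  ],
  "delta_pos": [
    [0, 0, 0.002],
    [0, 0, 0.004],
    [0, 0, 0.006],
    [0, 0, 0.007],
    [0, 0, 0.008],
    [0, 0, 0.008]
  ],
  "gripper": [1, 1, 1, 1, 1, 1]
}}

```text
time: 13.13
position: [0.4803, 0.061, 0.0961]
tool_rot: [0.382, 0.924, 0.0, 0.0]
ft_force: [-2.0, 0.4, 1.2]
grip_width: 0.0526
grip_force: 39.8
```

The collar sits on the pins (mouth about 83 mm up). Now turning with light pressure.

>>> {"name": "arm_command", "arguments": {
  "delta_rot": [
    [0, 0, 0],
    [0, 0, 4],
    [0, 0, 8],
    [0, 0, 12],
    [0, 0, 16],
    [0, 0, 20],
    [0, 0, 24]
  ],
  "delta_pos": [
    [0, 0, 0.002],
    [0, 0, 0.002],
    [0, 0, 0.002],
    [0, 0, 0.002],
    [0, 0, 0.002],
    [0, 0, 0.002],
    [0, 0, 0.002]
  ],
  "gripper": [1, 1, 1, 1, 1, 1, 1]
}}

```text
time: 13.72
position: [0.4814, 0.0601, 0.0959]
tool_rot: [0.567, 0.824, 0.0, 0.002]
ft_force: [-2.2, -1.4, 15.5]
grip_width: 0.0524
grip_force: 39.7
```

>>> {"name": "arm_command", "arguments": {
  "delta_rot": [
    [0, 0, 4],
    [0, 0, 8],
    [0, 0, 12],
    [0, 0, 16],
    [0, 0, 20],
    [0, 0, 24]
  ],
  "delta_pos": [
    [0, 0, 0],
    [0, 0, 0],
    [0, 0, 0],
    [0, 0, 0],
    [0, 0, 0],
    [0, 0, 0]
  ],
  "gripper": [1, 1, 1, 1, 1, 1]
}}

```text
time: 14.22
position: [0.4818, 0.0603, 0.0959]
tool_rot: [0.726, 0.688, 0.001, 0.002]
ft_force: [-0.4, -1.7, 14.9]
grip_width: 0.0524
grip_force: 39.7
```

>>> {"name": "arm_command", "arguments": {
  "delta_rot": [
    [0, 0, 4],
    [0, 0, 8],
    [0, 0, 12],
    [0, 0, 16],
    [0, 0, 20],
    [0, 0, 24]
  ],
  "delta_pos": [
    [0, 0, 0],
    [0, 0, 0],
    [0, 0, 0],
    [0, 0, 0],
    [0, 0, 0],
    [0, 0, 0]
  ],
  "gripper": [1, 1, 1, 1, 1, 1]
}}

```text
time: 14.72
position: [0.4822, 0.0601, 0.095]
tool_rot: [0.853, 0.522, 0.002, 0.002]
ft_force: [-0.7, -1.0, -1.3]
grip_width: 0.0524
grip_force: 39.8
```

The height dropped and the load vanished, so the keyways look aligned. Pushing down without turning.

>>> {"name": "arm_command", "arguments": {
  "delta_rot": [
    [0, 0, 0],
    [0, 0, 0],
    [0, 0, 0],
    [0, 0, 0]
  ],
  "delta_pos": [
    [0, 0, 0.001],
    [0, 0, 0.002],
    [0, 0, 0.003],
    [0, 0, 0.003]
  ],
  "gripper": [1, 1, 1, 1]
}}

```text
time: 15.05
position: [0.4799, 0.061, 0.0902]
tool_rot: [0.852, 0.523, -0.0, -0.0]
ft_force: [-0.1, 0.0, -1.8]
grip_width: 0.0527
grip_force: 39.8
```

>>> {"name": "arm_command", "arguments": {
  "delta_rot": [
    [0, 0, 0],
    [0, 0, 0],
    [0, 0, 0],
    [0, 0, 0],
    [0, 0, 0],
    [0, 0, 0]
  ],
  "delta_pos": [
    [0, 0, 0.003],
    [0, 0, 0.006],
    [0, 0, 0.009],
    [0, 0, 0.012],
    [0, 0, 0.014],
    [0, 0, 0.014]
  ],
  "gripper": [1, 1, 1, 1, 1, 1]
}}

```text
time: 15.55
position: [0.48, 0.0609, 0.0763]
tool_rot: [0.853, 0.523, -0.0, -0.0]
ft_force: [-0.0, -1.0, -0.6]
grip_width: 0.0522
grip_force: 39.8
```

>>> {"name": "arm_command", "arguments": {
  "delta_rot": [
    [0, 0, 0],
    [0, 0, 0],
    [0, 0, 0],
    [0, 0, 0],
    [0, 0, 0],
    [0, 0, 0]
  ],
  "delta_pos": [
    [0, 0, 0.001],
    [0, 0, 0.002],
    [0, 0, 0.003],
    [0, 0, 0.004],
    [0, 0, 0.005],
    [0, 0, 0.005]
  ],
  "gripper": [1, 1, 1, 1, 1, 1]
}}

```text
time: 16.05
position: [0.48, 0.0609, 0.0739]
tool_rot: [0.852, 0.523, 0.0, 0.0]
ft_force: [-4.6, -0.2, 21.8]
grip_width: 0.0525
grip_force: 39.6
```

>>> {"name": "arm_command", "arguments": {
  "delta_rot": [
    [0, 0, 0],
    [0, 0, 0],
    [0, 0, 0],
    [0, 0, 0],
    [0, 0, 0],
    [0, 0, 0]
  ],
  "delta_pos": [
    [0, 0, 0],
    [0, 0, 0],
    [0, 0, 0],
    [0, 0, 0],
    [0, 0, 0],
    [0, 0, 0]
  ],
  "gripper": [1, 1, 1, 1, 1, 1]
}}

```text
time: 16.55
position: [0.48, 0.0609, 0.0739]
tool_rot: [0.852, 0.523, 0.0, 0.0]
ft_force: [-3.4, -0.2, 21.1]
grip_width: 0.0527
grip_force: 39.6
```

Run:
```python
from h import *
c=cam("wrist"); cv2.imwrite("pics/w5.png",cv2.resize(c["pixels"],(800,600)))
```

```text
(no output)
```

View pics/w5.png

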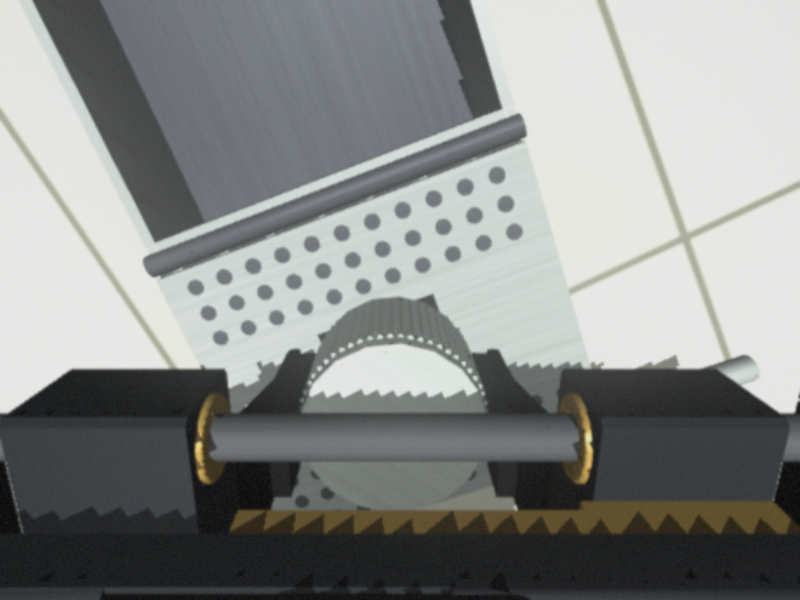

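The collar, centred at (395,420), sits flush on the shut plate and is steady in the fingers. Handing in.

```bash
python3 -c "
from rig import robot
print(robot.hand_in())"
```

```text
the job is handed in; nothing more can be done
None
```

I handed the job in at about 16.6 s: the plate is shut over the well, and the collar is keyed onto the pins and pushed home on the plate. The gripper still holds it with about 40 N and presses down with about 21 N. The hand-in returned no verdict.

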